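# Slide a connector housing along the fence into the corner nest and shut the keeper

### The arm

A 7-joint arm with a two-finger parallel gripper is mounted at the origin on a cart in front of the work surface, level with it; the furniture and walls round the work are solid. World frame = base frame: x ahead of the robot, y to its left, z up, the work surface at z = 0. Lengths are in m, angles in rad, forces in N, time in s.
With the tool pointing down it reaches from about 0.4 to 0.85 m from the base axis. Payload 4.5 kg.
Tool frame: the origin (TCP) lies midway between the tips of the shut fingers; the grasp point (between the pads) lies 19 mm behind it; z points along the fingers, y is the direction in which the jaws open and shut (so a half turn about z gives the same grasp; the last joint's range is limited). The gripper opens to 88 mm and grips with 3 to 60 N. Pads are 18 mm wide; open, the fingers measure 123 mm over their backs; the gripper's body (75 mm by 187 mm) begins 45 mm behind the grasp point.
Start: joints at [-1.116, 0.689, -0.195, 1.565, 0.157, 0.902, -0.215], TCP at [0.255, 0.571, 0.239] pointing down, gripper open.
Joint ranges: [-3.01, 3.01], [-0.46, 2.08], [-1.47, 1.51], [0.13, 2.56], [-1, 4.14], [0.04, 2.09], [-2.66, 2.66]. Speed limits (rad/s): [2.57, 2.57, 3.14, 3.14, 3.14, 3.14, 3.14].

### API

Orientations are given as a unit quaternion [x, y, z, w].
In Python, from plant import r gives the robot as it stands. The module is installed in compiled form; this text tells all that it offers.
- The arm moves only by the shell command python3 -m jog 'ROWS' [FORCE]. ROWS is JSON, a list of rows, each an object with "translation": the shift along the tool's x, y, z in units of 40 mm (1.0 is 40 mm), a list of three; "twist": the turn about the tool's z in units of 6 degrees (1.0 is 6 degrees); "claw": the opening in per cent of the stroke, from 0 (shut) to 100 (fully open). A call has 1 to 20 rows; each row shifts and turns the commanded pose from where the row before left it, along the tool's axes as they then stand; what a row does not reach is not made up. A row lasts 1/12 s, in which the tool goes at most 41.7 mm and 7.16 degrees, less where a joint would pass 70% of its speed; a pose out of reach is approached as far as the arm can. A call is refused whole if a number of a shift passes 1 or a number of a turn 1, either way. A call with a gripper value outside its range is refused whole. The fingers move at their own pace and stop on an object; FORCE is the grip in N (left out, the last holds). Time passes only in rows, so rows that do not move let the fingers close. It gives the time, the measured TCP pose, the force and the opening at its end, in the units of the state.
- r.get_state(): the state, without advancing time (a new reading comes with each control period).
- r.snapshot(name): name is "side" or "top" or "wrist"; returns a dict with "img" (480x640x3 uint8, red, green, blue), "fx", "fy", "cx", "cy" (pixels), "dist_coeffs" ([k1, k2, p1, p2, k3] as OpenCV has them; the pictures are not rectified), "origin" and "rotation" of the camera in the world; the wrist camera has in their place "T_tool_cam" (4x4, takes a point from camera to tool coordinates, whose origin is the TCP and whose axes are the flange's). Camera axes: x right, y up, looking along -z (the intrinsics and any distortion apply to the point x, -y, -z); pixel columns grow to the right and rows downward; lengths in m; the calibration is good to about 2 mm. A picture is of the moment at which its call begins: read the wrist's pose just before it. There is no depth.
- r.finish_job(): hands the job in, once; it reports no verdict.
Trained networks look in the newest picture that a camera, given by its name, has taken for a name from the list of things; names that differ only in an ending like _2 or _b are one class to them, and where a whole thing is asked for, a point or a joint stands for the part that bears it (a point fixed in the world has none). Each returns a list of dicts, best first, with "confidence" (0 to 1); they miss things now and then, are a little off and sometimes report something else, mostly with a low value. They report only what shows in the picture. A call takes as long as a camera call.
- r.spot_in(label, camera): "rect" ([left, top, right, bottom] in pixels, round what is visible of it).
- r.spot_point(label, camera): "location" ([row, column] in pixels: a listed point, or the origin of a listed thing).
The state is a dict: "clock": time; "q": joint angles; "qd": joint speeds; "joint_torque": joint torques, N m; "tool_pos": TCP position; "eef_rot": TCP orientation; "contact_force": force on the tool from outside, world axes, zero at the start; "moment": the same for the moment, N m; "opening": opening from 0.0 (shut) to 1.0 (fully open).
Only numpy, scipy, OpenCV 4.12 (cv2) and the standard library are available. Lean on these libraries where they do the work, as an engineer would, in place of code of your own. Each camera call takes 0.05 s, during which the arm holds its last target. There are 200 camera calls.

### The job

Load the wire-loading block with the fingertips: push the white connector housing that lies on the brown block square against the long steel fence well before the nest, slide it along the fence, flat against it, until it sits fully home in the corner nest at the block's left end, and only then push the keeper's black knob round until the keeper is fully shut behind the housing. Do not pick anything up: the housing stays down on the block all the way. Leave the other things on the block and on the bench where they lie.

Things in the scene. Friction and masses are not known exactly. Their poses are not given: they have to be found in the camera images.
- block: Wire-loading block, screwed to the bench: brown laminate plate 130 x 320 x 10 mm (x, y, z). Origin at the centre of its underside, on the bench top; x points from its near long edge to the fence, y along the fence towards the nest (roughly the robot's left), z up. Working face at z = 10 mm
- fence_face (a point): Point half-way along the guiding face of the steel fence, at block x = +36 mm, y = -20 mm, z = 15 mm; axes as the block's. The face runs along the block's y from y = -152 mm to the end stop; the fence is 14 mm thick and 10 mm high (top 20 mm over the bench)
- nest (a point): Point on the working face under the centre of a housing fully home: block x = +22.5, y = +112.5 mm, 10 mm over the bench. The nest, open to -y, is 30 mm wide between the fence and a cheek (face x = +6 mm, y = +110 to +126 mm, flared before that to x = 0 at y = +100 mm) and ends at the end stop (face y = +126 mm). All walls 10 mm high
- housing: The loose white connector housing to be loaded: 27 x 27 mm, 14 mm high, about 20 g, lying on the block's working face away from the fence and nest. Origin at the centre of its underside. Flat sides at x = +-13.4 mm from y = -13 to +7 mm, upright to 9 mm; its nose (y = +13.5 mm, slightly narrower) leads into the nest. Axes lie along the block's but for up to 0.35 rad at the start
- housing_mid (a point): Centre of that housing, 7 mm above its underside; axes as the housing's. It slides with about 0.2 N when pushed on a side; a flat fingertip on its near side squares it against the fence (push again at the end that stands off), one on the middle of its tail (y = -13.5 mm) slides it along. A fingertip pressed on its top tends to slip. Plastic on laminate and steel, friction about 0.6
- keeper (a joint): Angle of the keeper, a flat steel swing bar on an upright pivot (rad): 0 shut, pointing at the fence across the nest's mouth, about 2 mm behind a housing that is home; grows clockwise from above as it opens, 1.57 points back along the block (-y), stop at 1.9. Stays where it is left; 1 to 2 N at the knob moves it. It cannot shut on a housing that is not home
- keeper_pivot (a point): Axis of the keeper's pivot on the block at block x = -45 mm, y = +91.5 mm, 15.5 mm over the bench. The bar is 11 mm wide, 6 mm thick (12.5 to 18.5 mm over the bench), its tip 65 mm from the pivot
- keeper_knob (a point): Upright black knob on the keeper, 14 mm diameter, 45 mm from the pivot along the bar; this point is on the knob's axis at mid-height, 32 mm over the bench; the knob's top is 41 mm over the bench, its thick part starts 25 mm over the bench
- boot: Bystander: black connector boot with a white plug, 23 x 46 x 16 mm, loose on the block's near right corner; origin at its underside
- spare: Bystander: another white housing, 27 x 27 x 14 mm, lying on the bench well to the right of the block; not to be moved
- driver: Bystander: screwdriver with a green handle, 168 mm long, lying on the bench behind the fence; not to be moved
- counter: Bystander: tally counter 42 x 54 x 48 mm, on the bench behind the block; not to be moved
- tape: Bystander: roll of black tape, 64 mm across, 18 mm high, on the bench behind the block's left end; not to be moved

How it is judged:
By the outcome, as a careful person would: the job done as asked, in the order asked, and still so for the second after the job is handed in, with the robot touching nothing.
It also fails if it takes over 54 s, if anything falls off the work surface, if the arm or the gripper's body presses on something with over 40 N, if the wrist force passes 120 N, or if a joint passes its speed limit or range.

## Working session

There is one attempt and no reset: what is moved stays moved. The work goes in short steps, Python scripts to look and compute and a shell command to move; the robot and the scene stay as the last step left them, time stands still between calls to the robot, and variables do not carry over. Pictures are saved under pics/ and viewed, about 8 in all and at most 12, crops included, and the job is handed in when it is done.

```bash
mkdir -p pics; cat > h.py <<'E'
import numpy as np, cv2
from plant import r
from scipy.spatial.transform import Rotation as R
def cam(s,st=None):
    if 'origin' in s: o=np.array(s['origin']); M=np.array(s['rotation']); 
    else:
        T=np.eye(4);T[:3,:3]=R.from_quat(st['eef_rot']).as_matrix();T[:3,3]=st['tool_pos']
        T=T@np.array(s['T_tool_cam']);o=T[:3,3];M=T[:3,:3]
    if M.ndim==1: M=R.from_quat(M).as_matrix()
    K=np.array([[s['fx'],0,s['cx']],[0,s['fy'],s['cy']],[0,0,1]],float)
    return o,M,K,np.array(s['dist_coeffs'],float)
def ray(c,row,col,z):
    o,M,K,d=c
    u=cv2.undistortPoints(np.array([[[col,row]]],float),K,d)[0,0]
    v=M@np.array([u[0],-u[1],-1]); return o+v*(z-o[2])/v[2]
def proj(c,P):
    o,M,K,d=c
    p=(np.atleast_2d(P)-o)@M; p=p*[1,-1,-1]
    return cv2.projectPoints(p,np.zeros(3),np.zeros(3),K,d)[0][:,0]
def save(s,n): cv2.imwrite('pics/'+n,s['img'][:,:,::-1])
E
python3 - <<'E'
from h import *
st=r.get_state();print(st)
for n in('top','side','wrist'):
    s=r.snapshot(n);c=cam(s,st);save(s,n+'0.png');print(n,c[0].round(3))
    for l,z in(('block',0),('fence_face',.015),('nest',.01),('housing',.01),('housing_mid',.017),('keeper_pivot',.0155),('keeper_knob',.032),('boot',.01),('spare',0),('counter',0),('tape',0),('driver',0)):
        for q in r.spot_point(l,n)[:2]: print(l,round(q['confidence'],2),np.round(q['location']),ray(c,*q['location'],z).round(4))
E
```

```text
{'clock': 0.0, 'q': array([-1.11619633,  0.6899982 , -0.19454053,  1.56634938,  0.15732009,
        0.90251575, -0.21507606]), 'qd': array([-2.25070702e-03, -7.56498437e-04,  2.55621445e-05, -1.03652924e-03,
        1.78461558e-03,  3.34973627e-04, -1.34112290e-04]), 'joint_torque': array([ 7.79031816e-04, -5.27557468e+01, -1.26637179e+00, -1.53419155e+01,
       -5.26789797e-02,  6.99772747e-03,  1.79419330e-04]), 'tool_pos': array([0.25508184, 0.56987191, 0.23790043]), 'eef_rot': array([ 2.08781588e-01,  9.77961845e-01, -9.28426121e-04, -1.28624072e-04]), 'contact_force': array([ 0.785759 , -0.8713131,  0.6575719]), 'moment': array([-0.03491656,  0.01922288,  0.01384342]), 'opening': 0.9992100856857671}
top [ 0.455 -0.031  1.063]
block 0.53 [212. 247.] [0.6165 0.1363 0.    ]
fence_face 0.76 [250. 274.] [0.5351 0.0754 0.015 ]
nest 0.63 [265. 261.] [0.5019 0.1024 0.01  ]
nest 0.61 [257. 207.] [0.5174 0.2165 0.01  ]
housing 0.5 [264. 297.] [0.5063 0.026  0.01  ]
housing_mid 0.54 [266. 295.] [0.5025 0.0301 0.017 ]
keeper_pivot 0.64 [287. 216.] [0.4542 0.1939 0.0155]
keeper_pivot 0.49 [
[... 425 characters left out ...]

side [ 0.506 -0.909  0.387]
block 0.85 [228. 298.] [ 0.5086  0.1195 -0.    ]
fence_face 0.56 [226. 313.] [0.5432 0.0925 0.015 ]
nest 0.68 [209. 303.] [0.5214 0.2338 0.01  ]
housing 0.56 [331. 204.] [ 0.3698 -0.3314  0.01  ]
housing 0.42 [238. 295.] [0.5014 0.0306 0.01  ]
housing_mid 0.42 [236. 293.] [0.4982 0.0253 0.017 ]
keeper_pivot 0.61 [209. 282.] [0.4675 0.2123 0.0155]
keeper_pivot 0.56 [210. 274.] [0.4496 0.2052 0.0155]
keeper_knob 0.58 [212. 284.] [0.4746 0.1391 0.032 ]
spare 0.56 [331. 205.] [ 0.368  -0.3169  0.    ]
counter 0.32 [209. 282.] [0.4667 0.2659 0.    ]
tape 0.42 [223. 345.] [ 0.6233  0.1514 -0.    ]
driver 0.44 [223. 345.] [0.6239 0.1521 0.    ]
wrist [0.178 0.604 0.384]
```

```bash
python3 - <<'E'
import cv2
a=cv2.imread('pics/top0.png')[140:320,150:370]
cv2.imwrite('pics/top0c.png',cv2.resize(a,None,fx=3.3,fy=3.3,interpolation=cv2.INTER_CUBIC))
from h import *
st=r.get_state();print(R.from_quat(st['eef_rot']).as_matrix().round(3)); print(r.snapshot('wrist')['T_tool_cam'])
E
```

```text
[[-0.913  0.408  0.   ]
 [ 0.408  0.913  0.   ]
 [ 0.     0.    -1.   ]]
[[ 1.10777923e-03  9.46340636e-01  3.23168955e-01  8.40290264e-02]
 [ 9.99999386e-01 -1.03553240e-03 -3.95496405e-04 -4.07193672e-04]
 [-3.96223954e-05  3.23169194e-01 -9.46341202e-01 -1.45747856e-01]
 [ 0.00000000e+00  0.00000000e+00  0.00000000e+00  1.00000000e+00]]
```

View pics/top0c.png

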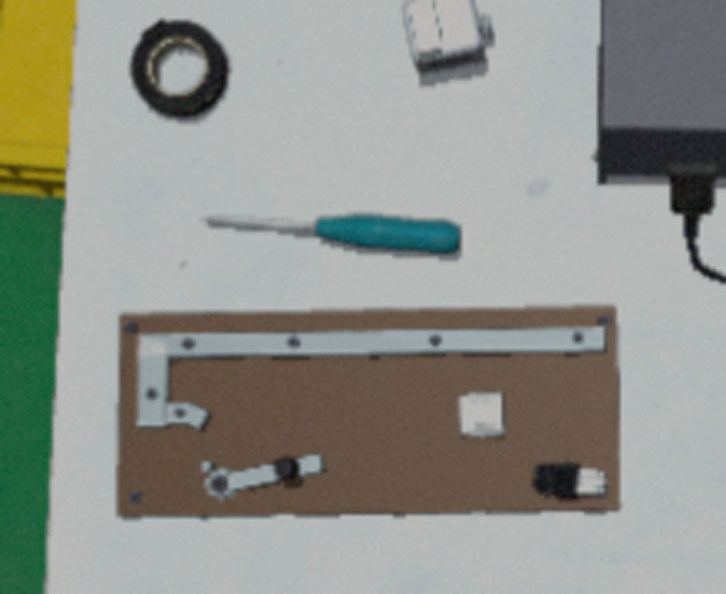

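```bash
python3 -m jog '[{"translation":[0,0,0],"twist":-1,"claw":0},{"translation":[0,0,0],"twist":-1,"claw":0},{"translation":[0,0,0],"twist":-1,"claw":0},{"translation":[0,0,0],"twist":-1,"claw":0},{"translation":[-0.38,-0.88,0],"twist":0,"claw":0},{"translation":[-0.38,-0.88,0],"twist":0,"claw":0},{"translation":[-0.38,-0.88,0],"twist":0,"claw":0},{"translation":[-0.38,-0.88,0],"twist":0,"claw":0},{"translation":[-0.38,-0.88,0],"twist":0,"claw":0},{"translation":[-0.38,-0.88,0],"twist":0,"claw":0},{"translation":[-0.38,-0.88,0],"twist":0,"claw":0},{"translation":[-0.38,-0.88,0],"twist":0,"claw":0},{"translation":[-0.38,-0.88,0],"twist":0,"claw":0},{"translation":[-0.38,-0.88,0],"twist":0,"claw":0},{"translation":[-0.38,-0.88,0],"twist":0,"claw":0},{"translation":[-0.38,-0.88,0],"twist":0,"claw":0},{"translation":[-0.38,-0.88,0],"twist":0,"claw":0},{"translation":[0,0,0],"twist":0,"claw":0},{"translation":[0,0,0],"twist":0,"claw":0}]' 10
python3 - <<'E'
from h import *
st=r.get_state();print(st['tool_pos'],R.from_quat(st['eef_rot']).as_matrix().round(3))
s=r.snapshot('wrist');c=cam(s,st);save(s,'w1.png')
for l,z in(('block',0),('fence_face',.015),('nest',.01),('housing',.01),('housing_mid',.017),('keeper_pivot',.0155),('keeper_knob',.032),('boot',.01)):
  for q in r.spot_point(l,'wrist')[:2]: print(l,round(q['confidence'],2),np.round(q['location']),ray(c,*q['location'],z).round(4))
E
```

```text
clock: 3.58
tool_pos: [0.4529, 0.11, 0.2387]
eef_rot: [0.004, 1.0, -0.0, 0.0]
contact_force: [-0.2, 0.8, 0.1]
opening: 0.005
[0.45292521 0.10996397 0.23867346] [[-1.     0.008  0.   ]
 [ 0.008  1.    -0.001]
 [-0.    -0.001 -1.   ]]
block 0.87 [250. 313.] [0.5062 0.0995 0.    ]
fence_face 0.72 [290. 298.] [0.5408 0.0857 0.015 ]
nest 0.7 [269. 435.] [0.5227 0.2151 0.01  ]
housing 0.79 [251. 234.] [0.5031 0.0263 0.01  ]
housing_mid 0.77 [256. 232.] [0.5054 0.0261 0.017 ]
housing_mid 0.61 [253. 312.] [0.5031 0.0997 0.017 ]
keeper_pivot 0.79 [205. 414.] [0.4594 0.1906 0.0155]
keeper_knob 0.56 [219. 368.] [0.4671 0.148  0.032 ]
boot 0.73 [248. 312.] [0.5012 0.0991 0.01  ]
boot 0.72 [216. 173.] [ 0.4689 -0.0274  0.01  ]
```

View pics/w1.png

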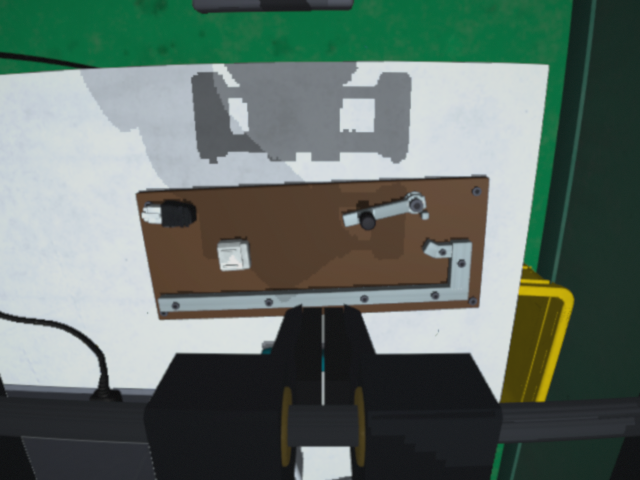

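```bash
python3 - <<'E'
from h import *
st=r.get_state();s=r.snapshot('wrist');c=cam(s,st)
g=cv2.cvtColor(s['img'],cv2.COLOR_RGB2GRAY)
px=np.array([[136,192],[486,177],[480,307],[160,319]],np.float32).reshape(-1,1,2)
p=cv2.cornerSubPix(g,px.copy(),(6,6),(-1,-1),(3,50,.01))[:,0]
W=np.array([ray(c,v,u,.01) for u,v in p]);print(p.round(1).tolist());print(W.round(4))
B=np.array([[-65,-160],[-65,160],[65,160],[65,-160]])/1e3
def fit(B,W):
    b=B-B.mean(0);w=W-W.mean(0);a=np.arctan2((b[:,0]*w[:,1]-b[:,1]*w[:,0]).sum(),(b*w).sum())
    Rm=np.array([[np.cos(a),-np.sin(a)],[np.sin(a),np.cos(a)]]);return a,W.mean(0)-Rm@B.mean(0),Rm
a,t,Rm=fit(B,W[:,:2]);print('yaw',a,t);print(((W[:,:2]-t)@Rm).round(4))
np.save('blk.npy',[a,*t])
for n,P in(('pivot',(.4594,.1906)),('nest',(.5227,.2151)),('hous',(.5031,.0263)),('knob',(.4671,.148))):print(n,(np.array(P)-t)@Rm)
# housing contour
m=(g>140).astype(np.uint8);k=np.zeros_like(m);k[225:282,205:262]=1;m*=k
n,L,S,C=cv2.connectedComponentsWithStats(m);i=1+S[1:,4].argmax();cn=max(cv2.findContours((L==i).astype(np.uint8),0,2)[0],key=len)[:,0]
Q=np.array([ray(c,v,u,.02) for u,v in cn])[:,:2];Q=(Q-t)@Rm
print(S[i],cv2.minAreaRect((Q*1000).astype(np.float32)))
# overlay
o=s['img'][:,:,::-1].copy()
def tw(x,y,z): q=Rm@[x/1e3,y/1e3]+t; return [q[0],q[1],z/1e3]
for x,y,z in [(36,-152,20),(36,126,20),(6,126,20),(6,110,20),(0,100,20),(-45,91.5,18.5),(50,-152,20)]:
    u=proj(c,tw(x,y,z))[0]; cv2.circle(o,(int(u[0]*4),int(u[1]*4)),6,(0,0,255),-1,shift=2) if 0 else o.__setitem__((int(round(u[1])),int(round(u[0]))),(0,0,255))
cv2.imwrite('pics/w1c.png',cv2.resize(o[165:330,130:495],None,fx=2.19,fy=2.19,interpolation=0))
E
```

```text
[[131.39999389648438, 192.39999389648438], [484.6000061035156, 180.0], [480.0, 307.0], [154.1999969482422, 319.5]]
[[ 0.4465 -0.0599  0.01  ]
 [ 0.4353  0.2574  0.01  ]
 [ 0.5613  0.2685  0.01  ]
 [ 0.5757 -0.0554  0.01  ]]
yaw 0.04292033184547208 [0.50469889 0.10264672]
[[-0.0651 -0.1599]
 [-0.0627  0.1576]
 [ 0.0636  0.1633]
 [ 0.0641 -0.161 ]]
pivot [-0.04148335  0.08981592]
nest [0.02280958 0.11157734]
hous [-0.00487324 -0.07620781]
knob [-0.03561828  0.04692477]
[213 244  32  27 755] ((-2.882624626159668, -75.31938934326172), (27.257171630859375, 25.46306610107422), 89.57325744628906)
```

View pics/w1c.png

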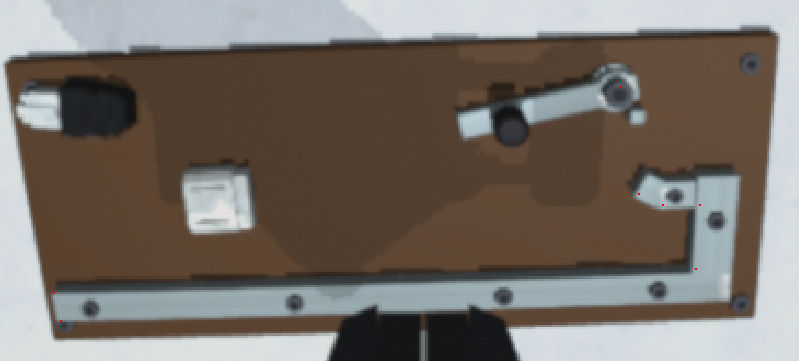

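```bash
python3 - <<'E'
from h import *
from scipy.optimize import least_squares
st=r.get_state();s=r.snapshot('wrist');c=cam(s,st)
f=lambda u,v:(u/2.19+130-.25,v/2.19+165-.25)
D=[((7,62),(-65,-160,10)),((777,33),(-65,160,10)),((754,315),(65,160,10)),((57,338),(65,-160,10)),((53,293),(36,-152,20)),((692,271),(36,126,20)),((694,207),(6,126,20)),((617,93),(-45,91.5,20)),((636,193),(0,100,20)),((662,208),(6,110,20))]
px=np.array([f(*d[0]) for d in D]);B=np.array([d[1] for d in D])/1e3
def T(p): 
    ca,sa=np.cos(p[0]),np.sin(p[0]);return np.c_[B[:,:2]@np.array([[ca,sa],[-sa,ca]])+p[1:],B[:,2]]
z=least_squares(lambda p:(proj(c,T(p))-px).ravel(),[.03,.505,.102],loss='soft_l1')
a,*t=z.x;t=np.array(t);print(z.x);print((proj(c,T(z.x))-px).round(1).tolist())
np.save('blk.npy',z.x);Rm=np.array([[np.cos(a),-np.sin(a)],[np.sin(a),np.cos(a)]])
# housing corners: top face visible in crop
for u,v in((183,172),(252,168),(253,231),(187,234)):
    print((ray(c,*f(u,v)[::-1],.022)[:2]-t)@Rm*1e3)
for u,v in((511,112),):print('knob top near',(ray(c,*f(511,127)[::-1],.041)[:2]-t)@Rm*1e3)
print('tcp blk',(st['tool_pos'][:2]-t)@Rm*1e3, 'tool y yaw',R.from_quat(st['eef_rot']).as_matrix()[:,1])
E
```

```text
[0.03886518 0.50573257 0.10155898]
[[-2.3, -0.2], [2.0, -0.7], [1.3, 1.2], [-1.5, 1.4], [-0.6, 0.1], [0.2, 0.3], [1.2, -0.2], [0.6, -1.1], [-0.2, 1.1], [-1.5, -0.1]]
[-18.05839566 -86.39877181]
[-18.68966913 -57.7275388 ]
[  9.05577336 -60.02998847]
[  9.41609378 -88.07058242]
knob top near [-37.56961734  46.4904161 ]
tcp blk [-53.39940694  13.72783628] tool y yaw [4.87415725e-04 9.99999865e-01 1.77599475e-04]
```

```bash
python3 -m jog '[{"translation":[0,0,0],"twist":-0.38,"claw":0},{"translation":[-0.09,-0.74,0.4],"twist":0,"claw":0},{"translation":[-0.1,-0.74,0.4],"twist":0,"claw":0},{"translation":[-0.1,-0.74,0.4],"twist":0,"claw":0},{"translation":[0,0,0.9],"twist":0,"claw":0},{"translation":[0,0,0.9],"twist":0,"claw":0},{"translation":[0,0,0.9],"twist":0,"claw":0},{"translation":[0,0,0.7],"twist":0,"claw":0},{"translation":[0,0,0],"twist":0,"claw":0},{"translation":[0,0,0],"twist":0,"claw":0}]'
cat >> h.py <<'E'
def blk():
    a,*t=np.load('blk.npy');return a,np.array(t),np.array([[np.cos(a),-np.sin(a)],[np.sin(a),np.cos(a)]])
def tb(P): a,t,M=blk();return (np.array(P)[:2]-t)@M*1e3
def look(name,labels,camn='wrist',crop=None):
    st=r.get_state();s=r.snapshot(camn);c=cam(s,st);save(s,name)
    M=R.from_quat(st['eef_rot']).as_matrix()
    print('tcp blk',tb(st['tool_pos']).round(1),'z',st['tool_pos'][2].round(4),'yaw err',round(float(np.arctan2(-M[0,1],M[1,1])-blk()[0]),4),'F',st['contact_force'].round(2))
    for l,z in labels:
        for q in r.spot_point(l,camn)[:2]: print(l,round(q['confidence'],2),np.round(q['location']),tb(ray(c,*q['location'],z)).round(1))
    return s,c,st
E
python3 - <<'E'
from h import *
s,c,st=look('w2.png',[('housing',.01),('housing_mid',.017)])
a,t,Rm=blk();o=s['img'][:,:,::-1].copy()
for x,y,z in [(36,Y,20) for Y in (-150,-120,-90,-60,-30,0,30)]:
    q=Rm@[x/1e3,y/1e3]+t;u=proj(c,[q[0],q[1],z/1e3])[0].round().astype(int);cv2.circle(o,tuple(map(int,u)),2,(0,0,255),-1)
cv2.imwrite('pics/w2o.png',o)
E
```

```text
clock: 4.97
tool_pos: [0.4662, 0.0244, 0.054]
eef_rot: [-0.019, 1.0, -0.0, -0.001]
contact_force: [0.4, 0.2, 0.2]
opening: 0.009
tcp blk [-42.5 -75.5] z 0.054 yaw err -0.0001 F [0.35 0.19 0.16]
housing 0.41 [352. 322.] [ -2.9 -76.1]
housing_mid 0.66 [359. 329.] [ -3.7 -72.6]
```

View pics/w2o.png

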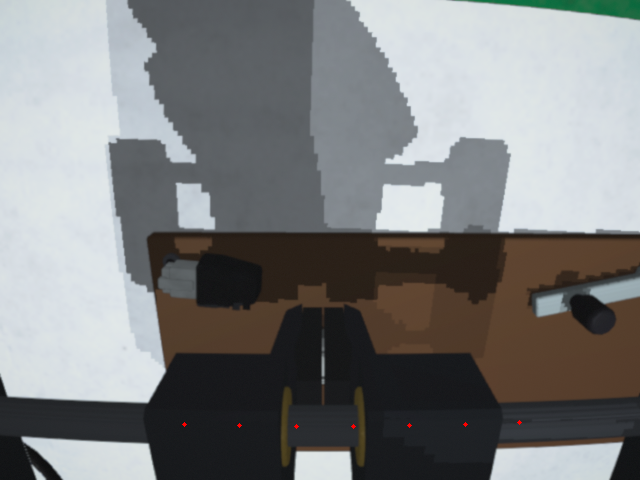

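```bash
python3 - <<'E'
from h import *
st=r.get_state();s=r.snapshot('wrist');c=cam(s,st)
for row,col,z in((262,262,.022),(300,262,.01),(234,155,.01),(234,500,.01),(306,300,.054),(306,350,.054)):print(row,col,tb(ray(c,row,col,z)).round(1))
E
python3 -m jog '[{"translation":[0,0,0.5],"twist":0,"claw":0},{"translation":[0,0,0.51],"twist":0,"claw":0},{"translation":[0,0,0],"twist":0,"claw":0},{"translation":[0,0,0],"twist":0,"claw":0}]'
```

```text
262 262 [ -54.5 -103.4]
300 262 [ -29.5 -106.2]
234 155 [ -64.  -155.8]
234 500 [-64.    8.7]
306 300 [-48.9 -84.7]
306 350 [-48.9 -65.4]
clock: 5.5
tool_pos: [0.4672, 0.0242, 0.0151]
eef_rot: [-0.019, 1.0, -0.0, 0.0]
contact_force: [0.3, -1.3, 0.5]
opening: 0.005
```

```bash
python3 -m jog '[{"translation":[-0.1,0,0],"twist":0,"claw":0},{"translation":[-0.1,0,0],"twist":0,"claw":0},{"translation":[-0.1,0,0],"twist":0,"claw":0},{"translation":[-0.1,0,0],"twist":0,"claw":0},{"translation":[-0.1,0,0],"twist":0,"claw":0},{"translation":[-0.1,0,0],"twist":0,"claw":0},{"translation":[-0.1,0,0],"twist":0,"claw":0},{"translation":[-0.1,0,0],"twist":0,"claw":0},{"translation":[-0.1,0,0],"twist":0,"claw":0},{"translation":[0,0,0],"twist":0,"claw":0},{"translation":[0,0,0],"twist":0,"claw":0}]'
python3 - <<'E'
from h import *
s,c,st=look('t3.png',[('housing',.01),('housing_mid',.017)],'top')
E
```

```text
clock: 6.42
tool_pos: [0.5032, 0.0256, 0.0142]
eef_rot: [-0.019, 1.0, 0.0, 0.0]
contact_force: [-0.0, 0.2, -0.3]
opening: 0.003
tcp blk [ -5.5 -75.8] z 0.0142 yaw err -0.0012 F [-0.    0.17 -0.29]
```

```bash
for i in 1; do python3 -m jog '[{"translation":[-0.05,0,0],"twist":0,"claw":0},{"translation":[-0.05,0,0],"twist":0,"claw":0},{"translation":[-0.04,0,0],"twist":0,"claw":0},{"translation":[0,0,0],"twist":0,"claw":0},{"translation":[0,0,0],"twist":0,"claw":0}]'; done
```

```text
clock: 6.98
tool_pos: [0.5073, 0.0257, 0.0142]
eef_rot: [-0.019, 1.0, -0.0, -0.001]
contact_force: [-4.0, 0.5, 1.7]
opening: 0.005
```

```bash
python3 -m jog '[{"translation":[-0.04,0,0],"twist":0,"claw":0},{"translation":[-0.04,0,0],"twist":0,"claw":0},{"translation":[0,0,0],"twist":0,"claw":0},{"translation":[0,0,0],"twist":0,"claw":0}]'
```

```text
clock: 7.32
tool_pos: [0.5075, 0.0257, 0.0141]
eef_rot: [-0.019, 1.0, -0.001, -0.004]
contact_force: [-8.9, 1.2, 5.7]
opening: 0.003
```

```bash
python3 -m jog '[{"translation":[0.18,0,0],"twist":0,"claw":0},{"translation":[0.17,0,0],"twist":0,"claw":0},{"translation":[0,0,-0.5],"twist":0,"claw":0},{"translation":[0,0,-0.5],"twist":0,"claw":0},{"translation":[-0.4,-0.46,0],"twist":0,"claw":0},{"translation":[-0.42,-0.47,0],"twist":0,"claw":0},{"translation":[0,0,0],"twist":0,"claw":0},{"translation":[0,0,0],"twist":0,"claw":0}]'
python3 - <<'E'
from h import *
s,c,st=look('t4.png',[('housing',.01),('housing_mid',.017)],'top')
o=s['img'][:,:,::-1];a=o[225:305,180:345]
cv2.imwrite('pics/t4c.png',cv2.resize(a,None,fx=4.8,fy=4.8,interpolation=cv2.INTER_CUBIC))
E
```

```text
clock: 7.98
tool_pos: [0.5336, -0.0122, 0.0545]
eef_rot: [-0.017, 1.0, -0.0, 0.002]
contact_force: [-0.7, 0.4, -0.2]
opening: 0.008
tcp blk [  23.5 -114.7] z 0.0545 yaw err -0.0044 F [-0.71  0.38 -0.17]
```

View pics/t4c.png

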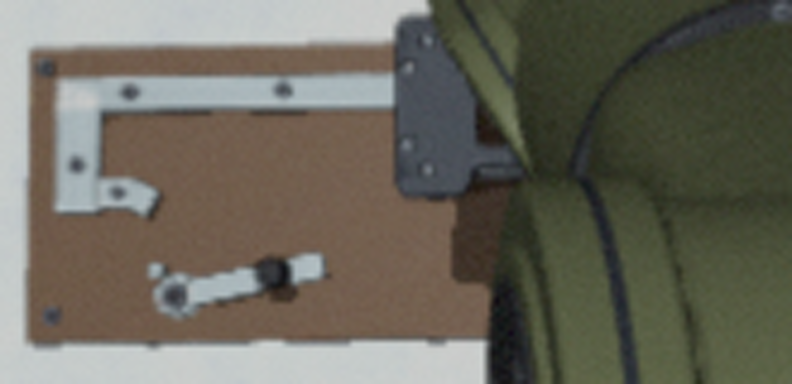

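```bash
python3 - <<'E'
from h import *
s,c,st=look('w4.png',[('housing',.01),('housing_mid',.017)])
a=s['img'][200:400,240:540,::-1]
cv2.imwrite('pics/w4c.png',cv2.resize(a,None,fx=2.6,fy=2.6,interpolation=cv2.INTER_CUBIC))
E
```

```text
tcp blk [  21.4 -112.1] z 0.0542 yaw err 0.0002 F [-0.14  1.22 -0.7 ]
housing 0.67 [283. 400.] [ 22.  -75.1]
housing_mid 0.63 [289. 404.] [ 22.  -74.5]
```

View pics/w4c.png

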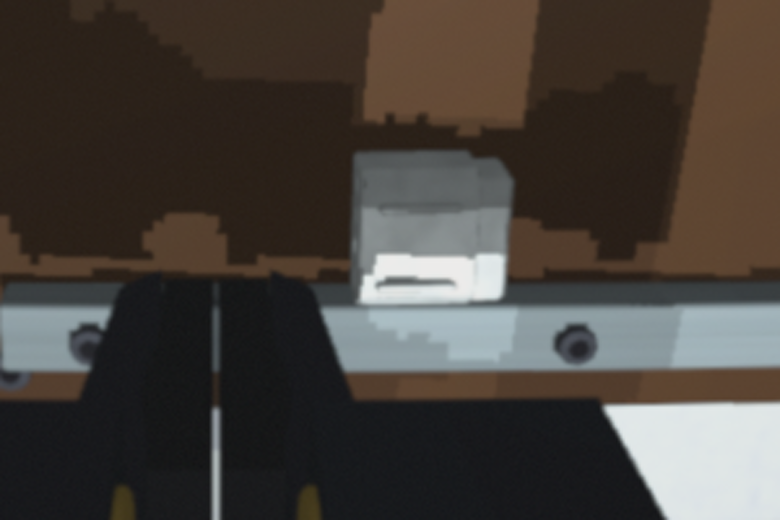

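```bash
python3 -m jog '[{"translation":[0,0,0.5],"twist":0,"claw":0},{"translation":[0,0,0.5],"twist":0,"claw":0},{"translation":[0,0,0],"twist":0,"claw":0},{"translation":[0,0.1,0],"twist":0,"claw":0},{"translation":[0,0.1,0],"twist":0,"claw":0},{"translation":[0,0.1,0],"twist":0,"claw":0},{"translation":[0,0.15,0],"twist":0,"claw":0},{"translation":[-0.002,0.15,0],"twist":0,"claw":0},{"translation":[-0.002,0.15,0],"twist":0,"claw":0},{"translation":[-0.002,0.15,0],"twist":0,"claw":0},{"translation":[-0.002,0.15,0],"twist":0,"claw":0},{"translation":[-0.002,0.15,0],"twist":0,"claw":0},{"translation":[-0.002,0.15,0],"twist":0,"claw":0},{"translation":[-0.002,0.15,0],"twist":0,"claw":0},{"translation":[-0.002,0.15,0],"twist":0,"claw":0},{"translation":[-0.002,0.15,0],"twist":0,"claw":0},{"translation":[-0.002,0.15,0],"twist":0,"claw":0},{"translation":[0,0.1,0],"twist":0,"claw":0},{"translation":[0,0,0],"twist":0,"claw":0},{"translation":[0,0,0],"twist":0,"claw":0}]'
python3 - <<'E'
from h import *
s,c,st=look('t5.png',[('housing',.01),('housing_mid',.017)],'top')
s,c,st=look('w5.png',[('housing',.01),('housing_mid',.017)])
a=s['img'][180:380,240:540,::-1]
cv2.imwrite('pics/w5c.png',cv2.resize(a,None,fx=2.6,fy=2.6,interpolation=cv2.INTER_CUBIC))
E
```

```text
clock: 9.95
tool_pos: [0.5297, 0.0717, 0.0143]
eef_rot: [-0.019, 1.0, 0.0, 0.0]
contact_force: [-0.4, 0.1, 0.4]
opening: 0.008
tcp blk [ 22.8 -30.7] z 0.0143 yaw err -0.0005 F [-0.35  0.06  0.38]
tcp blk [ 22.7 -31.5] z 0.0143 yaw err -0.0016 F [0.45 0.78 0.08]
housing 0.97 [323. 394.] [22.9 -3.4]
housing_mid 0.66 [330. 403.] [22.  -1.3]
```

View pics/w5c.png

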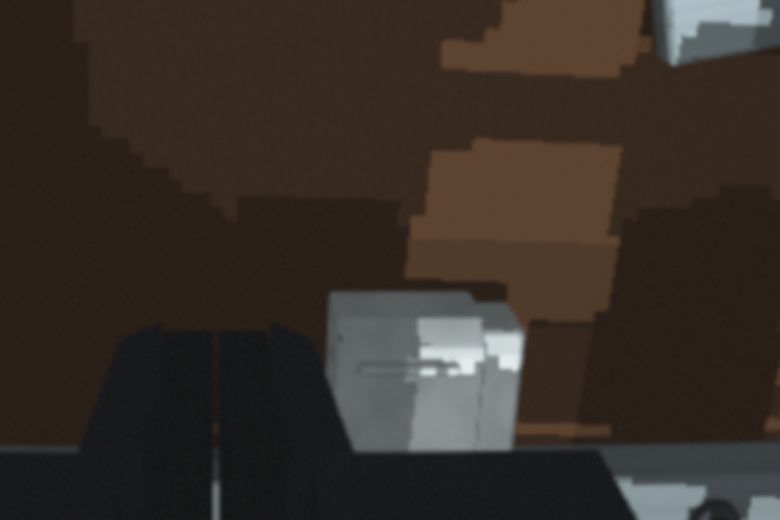

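```bash
python3 -m jog '[{"translation":[0,0.1,0],"twist":0,"claw":0},{"translation":[0,0.15,0],"twist":0,"claw":0},{"translation":[-0.002,0.15,0],"twist":0,"claw":0},{"translation":[-0.002,0.15,0],"twist":0,"claw":0},{"translation":[-0.002,0.15,0],"twist":0,"claw":0},{"translation":[-0.002,0.15,0],"twist":0,"claw":0},{"translation":[-0.002,0.15,0],"twist":0,"claw":0},{"translation":[-0.002,0.15,0],"twist":0,"claw":0},{"translation":[-0.002,0.15,0],"twist":0,"claw":0},{"translation":[-0.002,0.15,0],"twist":0,"claw":0},{"translation":[-0.002,0.15,0],"twist":0,"claw":0},{"translation":[-0.002,0.15,0],"twist":0,"claw":0},{"translation":[0,0.15,0],"twist":0,"claw":0},{"translation":[0,0.15,0],"twist":0,"claw":0},{"translation":[0,0.15,0],"twist":0,"claw":0},{"translation":[0,0.1,0],"twist":0,"claw":0},{"translation":[0,0.1,0],"twist":0,"claw":0},{"translation":[0,0.1,0],"twist":0,"claw":0},{"translation":[0,0,0],"twist":0,"claw":0},{"translation":[0,0,0],"twist":0,"claw":0}]'
python3 - <<'E'
from h import *
s,c,st=look('w6.png',[('housing',.01),('housing_mid',.017)])
E
```

```text
clock: 11.92
tool_pos: [0.5267, 0.1716, 0.0143]
eef_rot: [-0.019, 1.0, 0.0, 0.0]
contact_force: [-0.1, -0.0, -0.3]
opening: 0.003
tcp blk [23.6 69.2] z 0.0143 yaw err -0.0007 F [-0.13 -0.04 -0.28]
housing 0.78 [322. 394.] [23.4 97.1]
housing_mid 0.88 [330. 398.] [22.9 97.6]
```

Now press it home slowly, watching the force.

```bash
python3 -m jog '[{"translation":[0,0.06,0],"twist":0,"claw":0},{"translation":[0,0.06,0],"twist":0,"claw":0},{"translation":[0,0.06,0],"twist":0,"claw":0},{"translation":[0,0.06,0],"twist":0,"claw":0},{"translation":[0,0.06,0],"twist":0,"claw":0},{"translation":[0,0,0],"twist":0,"claw":0},{"translation":[0,0,0],"twist":0,"claw":0}]'
```

```text
clock: 12.65
tool_pos: [0.5262, 0.1837, 0.0143]
eef_rot: [-0.019, 1.0, 0.0, 0.0]
contact_force: [-1.1, -0.4, -0.8]
opening: 0.003
```

```bash
python3 -m jog '[{"translation":[0,0.04,0],"twist":0,"claw":0},{"translation":[0,0.04,0],"twist":0,"claw":0},{"translation":[0,0,0],"twist":0,"claw":0},{"translation":[0,0,0],"twist":0,"claw":0}]'
```

```text
clock: 12.98
tool_pos: [0.5261, 0.1867, 0.0143]
eef_rot: [-0.019, 1.0, 0.0, 0.0]
contact_force: [-0.5, 0.1, -0.8]
opening: 0.008
```

```bash
python3 -m jog '[{"translation":[0,0.04,0],"twist":0,"claw":0},{"translation":[0,0.03,0],"twist":0,"claw":0},{"translation":[0,0,0],"twist":0,"claw":0},{"translation":[0,0,0],"twist":0,"claw":0}]'
```

```text
clock: 13.32
tool_pos: [0.5261, 0.1873, 0.0143]
eef_rot: [-0.018, 1.0, -0.001, -0.0]
contact_force: [1.5, -5.2, 2.0]
opening: 0.006
```

```bash
python3 -m jog '[{"translation":[0,0.03,0],"twist":0,"claw":0},{"translation":[0,0,0],"twist":0,"claw":0},{"translation":[0,0,0],"twist":0,"claw":0}]'
python3 - <<'E'
from h import *
look('w7.png',[('housing',.01),('housing_mid',.017),('nest',.01)])
E
python3 -m jog '[{"translation":[0,-0.3,0],"twist":0,"claw":0},{"translation":[0,-0.4,0],"twist":0,"claw":0},{"translation":[0,0,-0.6],"twist":0,"claw":0},{"translation":[0,0,-0.6],"twist":0,"claw":0},{"translation":[0.8,0,0],"twist":0,"claw":0},{"translation":[0.8,0,0],"twist":0,"claw":0},{"translation":[0.4,0,0],"twist":0,"claw":0},{"translation":[0,0,0],"twist":0,"claw":0},{"translation":[0,0,0],"twist":0,"claw":0}]'
python3 - <<'E'
from h import *
s,c,st=look('w8.png',[('housing',.01),('housing_mid',.017),('nest',.01),('keeper_knob',.032),('keeper_pivot',.0155)])
E
```

```text
clock: 13.57
tool_pos: [0.5261, 0.1873, 0.0143]
eef_rot: [-0.018, 1.0, -0.002, -0.0]
contact_force: [1.2, -6.9, 1.5]
opening: 0.01
tcp blk [23.7 84.9] z 0.0143 yaw err -0.0033 F [ 1.24 -6.9   1.51]
housing 0.84 [320. 389.] [ 22.5 110.6]
housing_mid 0.6 [328. 394.] [ 21.9 111.6]
clock: 14.52
tool_pos: [0.4468, 0.1605, 0.0625]
eef_rot: [-0.02, 1.0, 0.001, 0.0]
contact_force: [0.8, -0.2, -0.6]
opening: 0.004
tcp blk [-56.6  61.2] z 0.0625 yaw err 0.0009 F [ 0.85 -0.19 -0.57]
keeper_pivot 0.71 [304. 384.] [-43.   91.5]
```

View pics/w8.png

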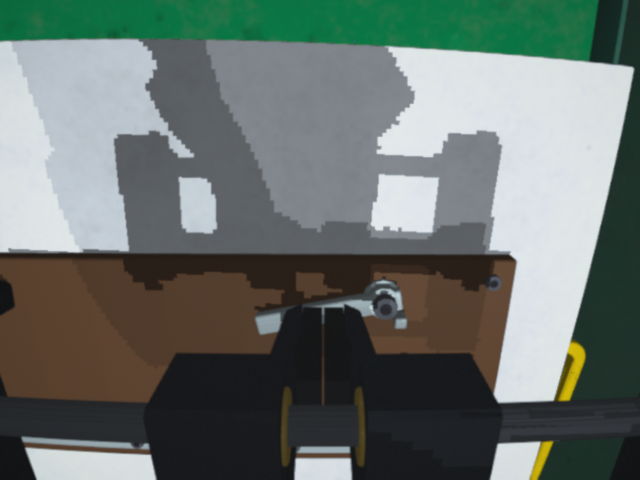

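```bash
python3 -m jog '[{"translation":[0.15,-0.42,0],"twist":0,"claw":0},{"translation":[0,0,0],"twist":0,"claw":0},{"translation":[0,0,0.43],"twist":0,"claw":0},{"translation":[0,0,0.43],"twist":0,"claw":0},{"translation":[0,0,0],"twist":0,"claw":0},{"translation":[0,0,0],"twist":0,"claw":0}]'
python3 - <<'E'
from h import *
st=r.get_state();print(tb(st['tool_pos']))
E
python3 -m jog '[{"translation":[-0.1,0.02,0],"twist":0,"claw":0},{"translation":[-0.1,0.02,0],"twist":0,"claw":0},{"translation":[-0.1,0.03,0],"twist":0,"claw":0},{"translation":[-0.1,0.04,0],"twist":0,"claw":0},{"translation":[-0.1,0.04,0],"twist":0,"claw":0},{"translation":[-0.1,0.05,0],"twist":0,"claw":0},{"translation":[-0.1,0.05,0],"twist":0,"claw":0},{"translation":[-0.1,0.05,0],"twist":0,"claw":0},{"translation":[-0.1,0.05,0],"twist":0,"claw":0},{"translation":[0,0,0],"twist":0,"claw":0}]'
python3 - <<'E'
from h import *
s,c,st=look('w9.png',[('keeper_knob',.032),('keeper_pivot',.0155)])
s,c,st=look('t9.png',[('keeper_knob',.032),('keeper_pivot',.0155)],'top')
E
```

```text
clock: 15.32
tool_pos: [0.4416, 0.1427, 0.0275]
eef_rot: [-0.019, 1.0, -0.0, -0.001]
contact_force: [0.8, 0.7, 0.1]
opening: 0.005
[-62.53007277  43.6533565 ]
clock: 16.15
tool_pos: [0.4776, 0.1597, 0.0279]
eef_rot: [-0.02, 1.0, 0.001, 0.0]
contact_force: [-1.9, 1.5, -0.3]
opening: 0.009
tcp blk [-25.9  59.2] z 0.0279 yaw err 0.0005 F [-1.87  1.47 -0.31]
keeper_knob 0.89 [367. 332.] [-11.   62.5]
keeper_pivot 0.81 [272. 403.] [-44.   91.2]
tcp blk [-26.4  58.5] z 0.0279 yaw err 0.0001 F [-3.01  3.74  0.59]
keeper_pivot 0.64 [336. 464.] [-159.  -419.4]
```

```bash
python3 -m jog '[{"translation":[0.25,0,0],"twist":0,"claw":0},{"translation":[0,-0.35,0],"twist":0,"claw":0},{"translation":[0,-0.35,0],"twist":0,"claw":0},{"translation":[-0.4,0,0],"twist":0,"claw":0},{"translation":[-0.4,0,0],"twist":0,"claw":0},{"translation":[0,0,0],"twist":0,"claw":0},{"translation":[0,0.1,0],"twist":0,"claw":0},{"translation":[0,0.1,0],"twist":0,"claw":0},{"translation":[-0.02,0.1,0],"twist":0,"claw":0},{"translation":[-0.02,0.1,0],"twist":0,"claw":0},{"translation":[-0.02,0.1,0],"twist":0,"claw":0},{"translation":[-0.02,0.1,0],"twist":0,"claw":0},{"translation":[-0.01,0.1,0],"twist":0,"claw":0},{"translation":[0,0.1,0],"twist":0,"claw":0},{"translation":[0,0,0],"twist":0,"claw":0},{"translation":[0,0,0],"twist":0,"claw":0}]'
python3 - <<'E'
from h import *
s,c,st=look('w10.png',[('keeper_knob',.032),('keeper_pivot',.0155),('housing',.01)])
E
```

```text
clock: 17.78
tool_pos: [0.502, 0.1639, 0.0279]
eef_rot: [-0.02, 1.0, 0.0, -0.0]
contact_force: [-0.6, 0.3, -0.9]
opening: 0.007
tcp blk [-1.4 62.5] z 0.0279 yaw err 0.0005 F [-0.59  0.35 -0.92]
keeper_knob 0.76 [334. 382.] [-1.3 84.8]
keeper_pivot 0.58 [212. 400.] [-44.5  91.4]
housing 0.55 [354. 434.] [ 22.7 112.1]
```

```bash
python3 -m jog '[{"translation":[0,0.06,0],"twist":0,"claw":0},{"translation":[0,0.06,0],"twist":0,"claw":0},{"translation":[0,0.04,0],"twist":0,"claw":0},{"translation":[0,0,0],"twist":0,"claw":0},{"translation":[0,0,0],"twist":0,"claw":0}]'
```

```text
clock: 18.4
tool_pos: [0.5023, 0.1696, 0.0279]
eef_rot: [-0.019, 1.0, 0.0, 0.0]
contact_force: [0.0, 0.2, 0.1]
opening: 0.005
```

```bash
python3 -m jog '[{"translation":[0,0.03,0],"twist":0,"claw":0},{"translation":[0,0.02,0],"twist":0,"claw":0},{"translation":[0,0,0],"twist":0,"claw":0},{"translation":[0,0,0],"twist":0,"claw":0}]'
```

```text
clock: 18.73
tool_pos: [0.5022, 0.1713, 0.0279]
eef_rot: [-0.019, 1.0, 0.0, 0.0]
contact_force: [0.4, 0.1, 0.3]
opening: 0.004
```

```bash
python3 -m jog '[{"translation":[0,0.03,0],"twist":0,"claw":0},{"translation":[0,0.02,0],"twist":0,"claw":0},{"translation":[0,0,0],"twist":0,"claw":0},{"translation":[0,0,0],"twist":0,"claw":0}]'; python3 - <<'E'
from h import *
s,c,st=look('w11.png',[('keeper_knob',.032),('keeper_pivot',.0155)])
E
```

```text
clock: 19.07
tool_pos: [0.5022, 0.172, 0.0279]
eef_rot: [-0.018, 1.0, -0.001, -0.0]
contact_force: [0.4, -4.2, 1.3]
opening: 0.006
tcp blk [-0.8 70.6] z 0.0279 yaw err -0.002 F [ 0.36 -4.23  1.26]
keeper_knob 0.59 [335. 380.] [-0.1 91.7]
keeper_pivot 0.93 [212. 378.] [-44.   91.3]
```

Stop reached with the knob at y = 91.7. A slight further press, then back away and look.

```bash
python3 -m jog '[{"translation":[0,0.03,0],"twist":0,"claw":0},{"translation":[0,0,0],"twist":0,"claw":0},{"translation":[0,0,0],"twist":0,"claw":0},{"translation":[0,-0.3,0],"twist":0,"claw":0},{"translation":[0,-0.4,0],"twist":0,"claw":0},{"translation":[0,0,-0.9],"twist":0,"claw":0},{"translation":[0,0,-0.9],"twist":0,"claw":0},{"translation":[0,0,-0.9],"twist":0,"claw":0},{"translation":[0.7,0,-0.6],"twist":0,"claw":0},{"translation":[0.7,0,-0.6],"twist":0,"claw":0},{"translation":[0,0,0],"twist":0,"claw":0},{"translation":[0,0,0],"twist":0,"claw":0}]'; python3 - <<'E'
from h import *
s,c,st=look('w12.png',[('keeper_knob',.032),('keeper_pivot',.0155),('housing',.01),('housing_mid',.017),('nest',.01),('boot',.01)])
a=s['img'][150:350,320:600,::-1]
cv2.imwrite('pics/w12c.png',cv2.resize(a,None,fx=2.8,fy=2.8,interpolation=cv2.INTER_CUBIC))
E
```

```text
clock: 20.22
tool_pos: [0.4468, 0.1454, 0.1852]
eef_rot: [-0.02, 1.0, 0.001, 0.001]
contact_force: [0.1, -0.0, 0.4]
opening: 0.006
tcp blk [-57.2  46.1] z 0.1852 yaw err 0.0017 F [ 0.1  -0.02  0.44]
keeper_knob 0.81 [292. 378.] [ 0.6 88.9]
keeper_pivot 0.77 [232. 382.] [-43.3  91.8]
housing 0.86 [305. 400.] [ 22.7 111.1]
housing_mid 0.64 [309. 400.] [ 22.6 109.6]
housing_mid 0.45 [278. 265.] [-5.2 -0. ]
nest 0.6 [305. 400.] [ 22.9 110.7]
boot 0.96 [228. 104.] [ -44.7 -129.1]
```

View pics/w12c.png

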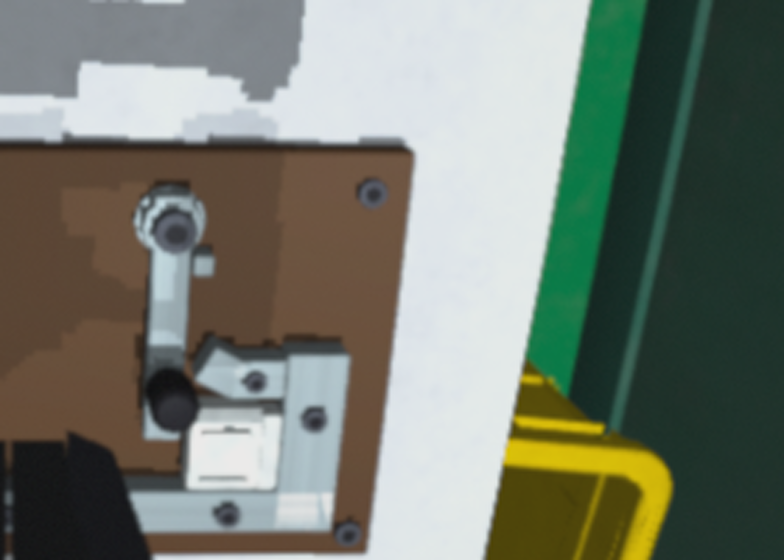

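```bash
python3 - <<'E'
from h import *
st=r.get_state();s=r.snapshot('wrist');c=cam(s,st);a,t,Rm=blk()
tw=lambda x,y,z:np.r_[Rm@[x/1e3,y/1e3]+t,z/1e3]
o=cv2.resize(s['img'][210:340,360:470,::-1],None,fx=5,fy=5,interpolation=cv2.INTER_CUBIC)
P=lambda *p:tuple(int(v) for v in ((proj(c,tw(*p))[0]-[360,210]+.5)*5-.5).round())
for th,col in((0,(0,0,255)),(.08,(0,255,0))):
    d=np.array([np.cos(th),-np.sin(th)]);n=np.array([d[1],-d[0]])
    for e in(-5.5,5.5):
        q=[np.array([-45,91.5])+d*L+n*e for L in(12,65)]
        cv2.line(o,P(*q[0],18.5),P(*q[1],18.5),col,1)
for p in [(36,60),(36,126),(6,126),(6,110),(0,100)]:cv2.circle(o,P(*p,20),3,(255,0,255),-1)
cv2.imwrite('pics/w13c.png',o)
E
```

```text
(no output)
```

View pics/w13c.png

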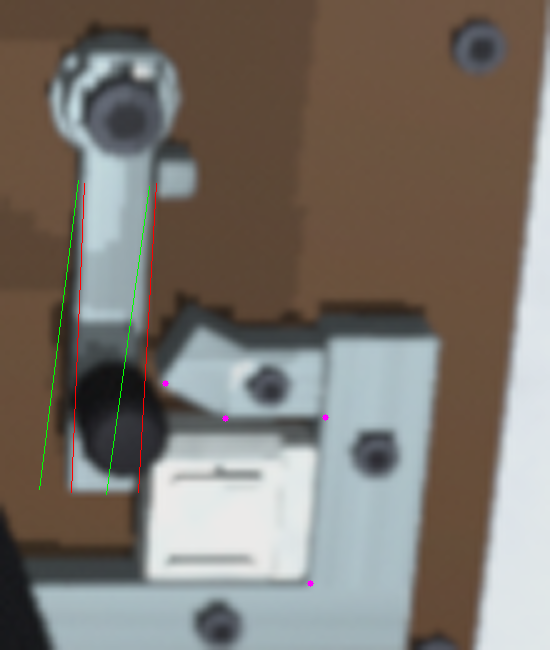

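```bash
python3 -c "
from plant import r
print(r.finish_job(), r.get_state()['clock'])"
```

```text
the job is handed in; nothing more can be done
the job is handed in; nothing more can be done
```

The housing is home in the corner nest with the keeper shut behind it, and the job is handed in. The last clock I read was 20.2 s, well under the 54 s limit.

**What I did:** With the fingers shut, I pushed the housing square against the fence at about block y = -75 mm. I then slid it along the fence by its tail until the end stop pushed back with 5 to 7 N. After backing off, I pushed the keeper's knob round in two pushes until it met its stop at about 4 N, then moved clear.

**Last checks:**
- **Housing:** The network put the housing at block (22.7, 111.1) mm, against a nominal (22.5, 112.5), which is within the calibration error. The picture shows it flat against the fence with its nose at the stop.
- **Keeper:** The picture shows the bar lying on the outline I projected for angle 0 and beside its stop peg. The network's knob reading was 91.7 mm while I pressed and 88.9 mm after I backed off, which disagrees slightly. I trusted the bar outline.
- **Bystanders:** The boot's last reading was block (-44.7, -129.1) mm, on its near right corner as before. I did not look at the spare, driver, counter or tape again, but the arm did not go low near any of them.

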